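# Open the press-and-turn waste jug

### The arm

A 7-joint arm with a two-finger parallel gripper is mounted at the origin on the work surface. World frame = base frame: x ahead of the robot, y to its left, z up, the work surface at z = 0. Lengths are in m, angles in rad, forces in N, time in s.
With the tool pointing down it reaches from about 0.35 to 0.9 m from the base axis. Payload 8.1 kg.
Tool frame: the origin (TCP) lies on the centre line of the jaws, within the pads' length; the fingertips stand 14 mm ahead of it and the grasp point (between the pads) lies 5 mm behind it (arm.tip_reach is the distance from the TCP to the fingertips, in m); z points along the fingers, y is the direction in which the jaws open and shut (so a half turn about z gives the same grasp; the last joint's range is limited). The gripper opens to 92 mm and grips with 3 to 60 N. Pads are 19 mm wide; open, the fingers measure 130 mm over their backs; the gripper's body (75 mm by 190 mm) begins 47 mm behind the grasp point.
Start: joints at [1.172, 0.434, 0.025, 1.573, -0.012, 1.134, -0.075], TCP at [0.182, -0.598, 0.202] pointing down, gripper open.
Joint ranges: [-2.62, 2.62], [-0.44, 2.09], [-1.27, 1.32], [0.08, 2.57], [-1.32, 4.46], [0.12, 2], [-2.74, 2.74]. Speed limits (rad/s): [2.22, 2.22, 3.01, 3.01, 3.14, 3.14, 3.14].

### API

Orientations are given as a rotation vector (axis times angle).
In Python, from cell import sensors, vision, arm, nets gives the robot as it stands.
- The arm moves only by the shell command python3 -m handwheel 'ROWS' [FORCE]. ROWS is JSON, a list of rows, each an object of numbers: "tx", "ty", "tz": the shift along the tool's x, y, z in cm; "wx", "wy", "wz": the turn, a rotation vector about the tool's x, y, z in degrees; "claw": the opening, from 0 (shut) to 1 (fully open). A call has 1 to 12 rows; each row is the pose to reach, as a shift and turn from the pose commanded when the call began, along the tool's axes at that moment; what a row does not reach only later rows make up. A row lasts 1/12 s, in which the tool goes at most 41.7 mm and 7.16 degrees, less where a joint would pass 70% of its speed; a pose out of reach is approached as far as the arm can. A call with a gripper value outside its range is refused whole. The fingers move at their own pace and stop on an object; FORCE is the grip in N (left out, the last holds). Time passes only in rows, so rows that repeat a pose let the fingers close. It gives the time, the measured TCP pose, the force and the opening at its end, in the units of the state.
- sensors.observe(): the state, without advancing time (a new reading comes with each control period).
- vision.get_image(name): name is "scene" or "top" or "wrist"; returns (picture, depth): 480x640x3 uint8, blue, green, red; 480x640 float32, m along the optical axis (not along the pixel's ray), 0 where there is no reading.
- vision.camera_model(name): a dict with "K" (3x3 intrinsics, pixels), "xyz" and "attitude" of the camera in the world; the wrist camera has in their place "hand_eye" (4x4, takes a point from camera to tool coordinates, whose origin is the TCP and whose axes are the flange's). Camera axes: x right, y down, z forward; pixel columns grow to the right and rows downward; lengths in m; the calibration is good to about 2 mm. A picture is of the moment at which its call begins: read the wrist's pose just before it. camera_model takes no time and is no camera call.
- arm.sign_off(): hands the job in, once; it reports no verdict.
Trained networks look in the newest picture that a camera, given by its name, has taken for a name from the list of things; names that differ only in an ending like _2 or _b are one class to them, and where a whole thing is asked for, a point or a joint stands for the part that bears it (a point fixed in the world has none). Each returns a list of dicts, best first, with "score" (0 to 1); they miss things now and then, are a little off and sometimes report something else, mostly with a low value. They report only what shows in the picture. A call takes as long as a camera call. They do not tell look-alikes from the thing itself.
- nets.cut_out(label, camera): "region" (480x640 bool, what is visible of it) and "uv" ([column, row] in pixels, amid what is visible of it).
The state is a dict: "clock": time; "joints": joint angles; "dq": joint speeds; "joint_efforts": joint torques, N m; "position": TCP position; "ee_rot": TCP orientation; "force": force on the tool from outside, world axes, zero at the start; "ft_torque": the same for the moment, N m; "width": opening from 0.0 (shut) to 1.0 (fully open).
Only numpy, scipy, OpenCV 4.12 (cv2) and the standard library are available. Lean on these libraries where they do the work, as an engineer would, in place of code of your own. Each camera call takes 0.05 s, during which the arm holds its last target.

### The job

On the fume cupboard bench, open the squat waste jug, the one whose cap has a bar grip and is held under two steel hooks: press the cap down firmly and, while it is pressed, turn it about 60 degrees (either way) so that its ears come out from under the hooks. Lift the cap off and set it down gently, grip upwards and flat, in the square steel tray.

Things in the scene. Friction and masses are not known exactly. Their poses are not given: they have to be found in the camera images.
- jug: Squat white plastic jug, 128 mm in diameter, on a round 140 mm steel foot plate bolted to the bench (fixed). Origin: centre of the underside, on the bench, z up. Collar top at 128 mm. On it, at the jug's +x and -x, two steel hooks reach over the cap's ears: 28 mm wide, 34 to 52 mm from the axis, top at 155 mm. The tall slim jug with a round cap is another one.
- jug_seat (a point): Point on the jug's axis, 141 mm above the bench: the locked cap's underside. A spring pushes the cap up: 4 N at rest, 0.8 N more per mm pressed, hard stop at 13 mm (15 N). Less than 6 mm down, teeth under the hooks block turning; at 9 to 13 mm it turns freely. Turned 40 to 140 degrees either way the ears are clear of the hooks, and the cap lifts straight off.
- cap: Loose grey plastic cap of the squat jug, 60 to 130 g. Origin: centre of its underside, z up. Disc 58 mm in diameter, 28 mm high; at its foot two ears along +x and -x, 84 mm tip to tip, 14 mm wide, 8 mm thick; on top a bar grip along x, 54 mm long, 14 mm thick, 28 to 56 mm above the origin. Locked at the start: its x along the jug's x within 3 degrees; 3 to 5 mm play sideways.
- tray: Square open steel tray, 190 mm by 190 mm outside, 20 mm high, walls and floor 4 mm thick, fixed to the bench. Origin: centre of its underside; x and y along its sides, z up.
Not all that is in view belongs to the job. What is shaped like the cap but pink is not meant. What is shaped like the jug but red is not meant.

How it is judged:
By the outcome, as a careful person would: the job done as asked, in the order asked, and still so for the second after the job is handed in, with the robot touching nothing.
It also fails if it takes over 42 s, if anything falls off the work surface, if the arm or the gripper's body presses on something with over 40 N, if the wrist force passes 120 N, or if a joint passes its speed limit or range.

## Working session

There is one attempt and no reset: what is moved stays moved. The work goes in short steps, Python scripts to look and compute and a shell command to move; the robot and the scene stay as the last step left them, time stands still between calls to the robot, and variables do not carry over. Pictures are saved under pics/ and viewed, and the job is handed in when it is done.

```bash
mkdir -p pics; ls; python3 - <<'E'
from cell import sensors, vision, arm, nets
import cv2
s=sensors.observe();print({k:s[k] for k in s})
for n in("scene","top"):
    p,d=vision.get_image(n);cv2.imwrite(f"pics/{n}0.png",p)
    print(n,vision.camera_model(n))
print(vision.camera_model("wrist"),arm.tip_reach)
E
```

```text
pics
{'clock': 0.0, 'joints': array([ 1.17240619,  0.4352214 ,  0.02497114,  1.57409432, -0.01161289,
        1.13399654, -0.0750947 ]), 'dq': array([-6.71817426e-05,  1.58266997e-03, -8.36607649e-04, -4.66297509e-04,
       -1.28265498e-05,  8.44217027e-05, -8.56916392e-05]), 'joint_efforts': array([ 1.52522152e-03, -6.67848802e+01,  9.85013992e-01, -3.14457893e+01,
       -6.07696990e-02,  4.30173066e-02,  2.08564888e-04]), 'position': array([ 0.18197203, -0.59734827,  0.20164704]), 'ee_rot': array([-3.10579705e+00, -4.62602226e-01,  5.65622424e-04]), 'force': array([ 0.17696308, -0.31287642, -0.50786377]), 'ft_torque': array([-0.03122877, -0.03475515, -0.03693176]), 'width': 0.9997539117103746}
scene {'K': array([[438.09943398,   0.        , 323.95637359],
       [  0.        , 438.09943398, 237.44029536],
       [  0.        ,   0.        ,   1.        ]]), 'xyz': array([0.8512651 , 0.20276396, 0.84131481]), 'attitude': array([-1.3226337 , -2.4529884 ,  0.73451599])}
top {'K': array([[500.35623235,   0.        , 320.83011   ],
       [  0.        , 500.35623235, 241.78567922],
       [  0.        ,   0.        ,   1.        ]]), 'xyz': array([ 0.36885337, -0.08821255,  1.262592  ]), 'attitude': array([-2.15804592,  2.20915703, -0.06463761])}
{'K': array([[396.45199724,   0.        , 315.92828194],
       [  0.        , 396.45199724, 238.6760094 ],
       [  0.        ,   0.        ,   1.        ]]), 'hand_eye': array([[-9.28899580e-04, -9.62394690e-01, -2.71653451e-01,
         7.36247975e-02],
       [ 9.99999474e-01, -1.01235147e-03,  1.67060598e-04,
        -2.66098110e-04],
       [-4.35787002e-04, -2.71653152e-01,  9.62395124e-01,
        -1.82169862e-01],
       [ 0.00000000e+00,  0.00000000e+00,  0.00000000e+00,
         1.00000000e+00]])} 0.014
```

View pics/scene0.png

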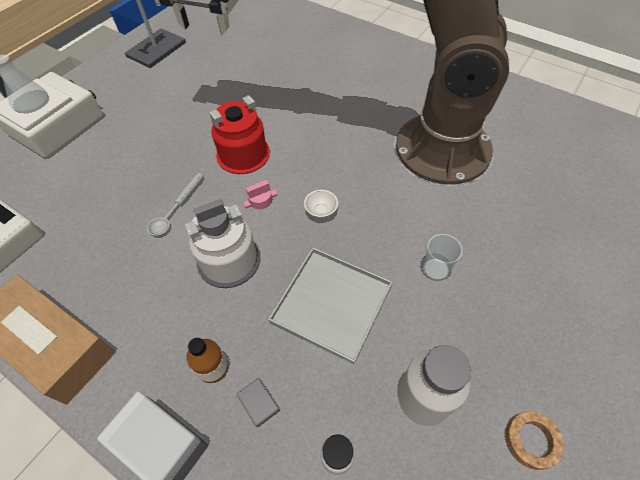

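View pics/top0.png

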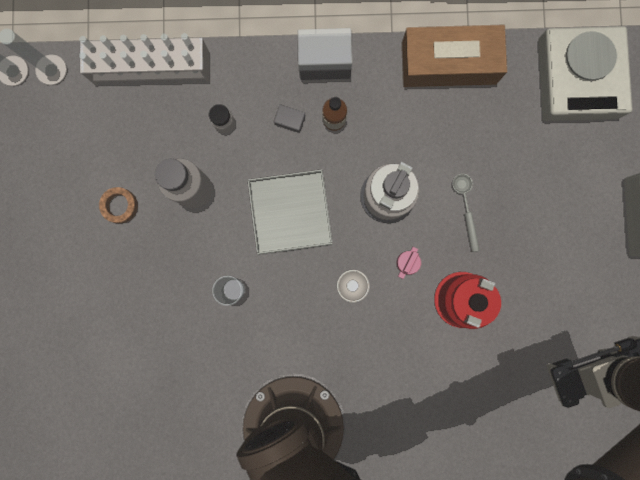

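The squat white jug is at (395,190) in the top view, with its grey cap under the hooks. The tray is at (290,212). The pink cap at (409,263) and the red jug at (470,300) are decoys. Next I'll measure.

```bash
cat > h.py <<'E'
from cell import sensors, vision, arm, nets
import cv2, numpy as np
from scipy.spatial.transform import Rotation as R
def cam(n,s=None):
    m=vision.camera_model(n)
    if n=="wrist":
        T=np.eye(4);T[:3,:3]=R.from_rotvec(s["ee_rot"]).as_matrix();T[:3,3]=s["position"]
        T=T@m["hand_eye"]
    else:
        T=np.eye(4);T[:3,:3]=R.from_rotvec(m["attitude"]).as_matrix();T[:3,3]=m["xyz"]
    return m["K"],T
def cloud(n):
    s=sensors.observe();p,d=vision.get_image(n);K,T=cam(n,s)
    v,u=np.mgrid[:480,:640]
    c=np.stack([(u-K[0,2])/K[0,0]*d,(v-K[1,2])/K[1,1]*d,d],-1)
    w=c@T[:3,:3].T+T[:3,3]; w[d==0]=np.nan
    return p,d,w
def rect(P):
    r=cv2.minAreaRect(P[:,:2].astype(np.float32)*1000); b=cv2.boxPoints(r); 
    e=b[1]-b[0];f=b[2]-b[1]; L=e if np.hypot(*e)>np.hypot(*f) else f
    return np.round(r[0],1),np.round(r[1],1),round(float(np.degrees(np.arctan2(L[1],L[0])))%180,1)
E
python3 - <<'E'
from h import *
for n in("top","scene"):
    p,d,w=cloud(n)
    for lab in("jug","tray","cap"):
        for r in nets.cut_out(lab,n)[:3]:
            P=w[r["region"]];P=P[~np.isnan(P[:,0])]
            print(n,lab,round(r["score"],2),r["uv"],np.median(P,0).round(3),P[:,2].max().round(3))
    # jug region
    m=np.zeros((480,640),bool)
    if n=="top": m[150:230,355:430]=1
    else: m[195:290,180:265]=1
    for lo,hi in((.185,.21),(.15,.162),(.163,.176),(.12,.134)):
        q=m&(w[...,2]>lo)&(w[...,2]<hi)
        P=w[q]
        if len(P)>5: print(lo,len(P),rect(P),np.median(P,0).round(4))
    m=np.zeros((480,640),bool)
    if n=="top": m[160:265,240:340]=1
    else: m[240:365,260:400]=1
    q=m&(w[...,2]>.012)&(w[...,2]<.03);P=w[q];print("tray",len(P),rect(P),np.median(P,0))
E
```

```text
top jug 0.78 [386.1, 195.2] [ 0.546 -0.232  0.125] 0.198
top jug 0.66 [464.1, 302.3] [ 0.305 -0.407  0.127] 0.16
top tray 0.66 [290.9, 207.2] [ 0.532 -0.001  0.004] 0.028
top cap 0.97 [405.4, 261.1] [ 0.396 -0.291  0.029] 0.062
top cap 0.55 [397.3, 181.9] [ 0.564 -0.247  0.17 ] 0.203
0.185 168 (array([ 567.7, -250.4]), array([13.9, 54.5]), 149.6) [ 0.5669 -0.2496  0.1969]
0.15 229 (array([ 568. , -247.8]), array([ 51.8, 105.9]), 162.6) [ 0.5424 -0.2386  0.1548]
0.163 374 (array([ 566.9, -250.7]), array([55.6, 56.1]), 177.4) [ 0.5665 -0.2482  0.1689]
0.12 948 (array([ 566.3, -249.8]), array([107.1, 104.1]), 60.5) [ 0.5624 -0.2469  0.1279]
tray 545 (array([531.6,  -1.9]), array([190.9, 190.3]), 6.5) [0.53636105 0.00489371 0.01915211]
scene jug 0.71 [235.5, 137.6] [ 0.327 -0.401  0.1  ] 0.16
scene jug 0.69 [225.0, 250.4] [ 0.594 -0.217  0.097] 0.184
scene cap 0.78 [213.4, 218.2] [ 0.575 -0.242  0.171] 0.202
scene cap 0.76 [257.1, 196.0] [ 0.405 -0.288  0.03 ] 0.061
0.185 303 (array([ 568.2, -250.8]), array([17.2, 53.3]), 148.9) [ 0.5693 -0.2489  0.1978]
0.15 410 (array([ 571.4, -244.9]), array([ 44.4, 103.6]), 150.8) [ 0.5838 -0.2374  0.1564]
0.163 335 (array([ 574.6, -240.5]), array([35.6, 56.6]), 147.8) [ 0.5776 -0.2374  0.1706]
0.12 955 (array([ 570.8, -246.8]), array([ 98.5, 106.2]), 146.4) [ 0.5857 -0.2261  0.1298]
tray 1076 (array([531.6,  -3.6]), array([191.1, 190.5]), 6.5) [ 0.54173971 -0.00358956  0.02049473]
```

```bash
cat >> h.py <<'E'
def goto(xyz,yaw_y):
    "print tool-frame shift (cm) and turn (deg) to bring TCP to xyz, tool down, tool y at world angle yaw_y (mod 180)"
    s=sensors.observe();M=R.from_rotvec(s["ee_rot"]).as_matrix()
    t=M.T@(np.array(xyz)-s["position"])*100
    for k in(0,180):
        a=np.radians(yaw_y+k);y=np.array([np.cos(a),np.sin(a),0]);z=np.array([0,0,-1.]);x=np.cross(y,z)
        w=R.from_matrix(M.T@np.stack([x,y,z],1)).as_rotvec(degrees=True)
        print("t",t.round(2),"w",w.round(1))
    print("t",s["clock"],"pos",s["position"].round(4),"F",s["force"].round(1),"w",s["width"],"q",s["joints"].round(2))
E
python3 -c "
from h import *
goto((.568,-.2505,.26),59.4)"
```

```text
t [ 47.03 -21.98  -5.76] w [  -0.    -0.  -132.5]
t [ 47.03 -21.98  -5.76] w [-0.   0.  47.5]
t 0.5 pos [ 0.1821 -0.5979  0.2024] F [-0.   0.2 -0.2] w 0.9996622038682108 q [ 1.17  0.43  0.02  1.57 -0.01  1.13 -0.08]
```

```bash
python3 -m handwheel '[{"tz":-4},{"tz":-7},{"tx":47,"ty":-22,"tz":-7,"wz":47.5,"claw":1},{"tx":47,"ty":-22,"tz":-7,"wz":47.5},{"tx":47,"ty":-22,"tz":-7,"wz":47.5},{"tx":47,"ty":-22,"tz":-7,"wz":47.5},{"tx":47,"ty":-22,"tz":-7,"wz":47.5},{"tx":47,"ty":-22,"tz":-7,"wz":47.5},{"tx":47,"ty":-22,"tz":-7,"wz":47.5},{"tx":47,"ty":-22,"tz":-7,"wz":47.5},{"tx":47,"ty":-22,"tz":-7,"wz":47.5},{"tx":47,"ty":-22,"tz":-7,"wz":47.5}]'; python3 -c "
from h import *
goto((.568,-.2505,.26),59.4)"
```

```text
t [ 47.03 -21.98  -5.76] w [  -0.    -0.  -132.5]
t [ 47.03 -21.98  -5.76] w [-0.   0.  47.5]
t 0.5 pos [ 0.1821 -0.5979  0.2024] F [-0.   0.2 -0.2] w 0.9996622038682108 q [ 1.17  0.43  0.02  1.57 -0.01  1.13 -0.08]invalid input
```

```bash
python3 -m handwheel '[{"tx":0,"ty":0,"tz":-4,"wx":0,"wy":0,"wz":0,"claw":1},{"tx":0,"ty":0,"tz":-7,"wx":0,"wy":0,"wz":0,"claw":1}]'; python3 -m handwheel --help; python3 -c "
from h import *
goto((.568,-.2505,.26),59.4)"
```

```text
clock: 0.67
position: [0.1818, -0.5971, 0.2728]
ee_rot: [-3.105, -0.462, 0.001]
force: [0.4, -1.5, 0.3]
width: 0.999
t [ 47.04 -21.89   1.33] w [-1.000e-01 -2.000e-01 -1.325e+02]
t [ 47.04 -21.89   1.33] w [-0.1  0.1 47.5]
t 0.6667 pos [ 0.1818 -0.5971  0.2728] F [ 0.4 -1.5  0.3] w 0.9992294794270103 q [ 1.17  0.39  0.03  1.47 -0.01  1.29 -0.07]invalid input: not JSON, or not a number
```

All seven keys are needed in every row.

```bash
python3 -m handwheel '[{"tx":4,"ty":-1.9,"tz":0,"wx":0,"wy":0,"wz":4,"claw":1},{"tx":8,"ty":-3.7,"tz":0,"wx":0,"wy":0,"wz":8,"claw":1},{"tx":12,"ty":-5.6,"tz":0,"wx":0,"wy":0,"wz":12,"claw":1},{"tx":16,"ty":-7.5,"tz":0,"wx":0,"wy":0,"wz":16,"claw":1},{"tx":20,"ty":-9.4,"tz":0,"wx":0,"wy":0,"wz":20,"claw":1},{"tx":24,"ty":-11.2,"tz":0,"wx":0,"wy":0,"wz":24,"claw":1},{"tx":28,"ty":-13,"tz":0,"wx":0,"wy":0,"wz":28,"claw":1},{"tx":32,"ty":-15,"tz":0,"wx":0,"wy":0,"wz":32,"claw":1},{"tx":36,"ty":-16.8,"tz":0,"wx":0,"wy":0,"wz":36,"claw":1},{"tx":39,"ty":-18.2,"tz":0,"wx":0,"wy":0,"wz":40,"claw":1},{"tx":41,"ty":-19.1,"tz":0,"wx":0,"wy":0,"wz":44,"claw":1},{"tx":42,"ty":-19.6,"tz":0,"wx":0,"wy":0,"wz":47.5,"claw":1}]'; python3 -c "
from h import *
goto((.568,-.2505,.26),59.4)"
```

```text
clock: 1.67
position: [0.5315, -0.2816, 0.2722]
ee_rot: [-3.029, 0.82, -0.002]
force: [1.4, 0.3, 0.9]
width: 0.999
t [ 1.58 -4.53  1.24] w [   0.    -0.3 -179.7]
t [ 1.58 -4.53  1.24] w [-0.2 -0.   0.3]
t 1.6667 pos [ 0.5315 -0.2816  0.2722] F [1.4 0.3 0.9] w 0.9991473762414136 q [ 0.41  0.35 -0.01  1.53  0.    1.26 -1.7 ]
```

```bash
python3 - <<'E'
from h import *
p,d,w=cloud("wrist");cv2.imwrite("pics/w1.png",p)
ok=(abs(w[...,0]-.568)<.08)&(abs(w[...,1]+.25)<.08)
for lo,hi in((.185,.21),(.15,.162),(.163,.176),(.12,.134)):
    P=w[ok&(w[...,2]>lo)&(w[...,2]<hi)]
    if len(P)>5: print(lo,len(P),rect(P),np.median(P,0).round(4))
E
```

```text
0.185 1828 (array([ 569.5, -251. ]), array([14.2, 53.6]), 149.8) [ 0.5706 -0.2526  0.1966]
0.15 1791 (array([ 565.5, -257.1]), array([ 42.9, 104.4]), 150.5) [ 0.5979 -0.2649  0.1548]
0.163 2962 (array([ 570.1, -251.5]), array([57.4, 55.3]), 49.4) [ 0.5697 -0.2576  0.1688]
0.12 6296 (array([ 570.6, -251.5]), array([106.8, 104.8]), 57.4) [ 0.5737 -0.2665  0.1278]
```

```bash
python3 -c "
from h import *
goto((.5695,-.2510,.186),59.6)"
```

```text
t [ 1.72 -4.56  8.62] w [  0.    0.3 179.9]
t [ 1.72 -4.56  8.62] w [-0.2  0.  -0.1]
t 1.7167 pos [ 0.5314 -0.2817  0.2721] F [ 1.4  1.2 -0.2] w 0.9955799349605077 q [ 0.41  0.35 -0.01  1.53  0.    1.26 -1.71]
```

View pics/w1.png

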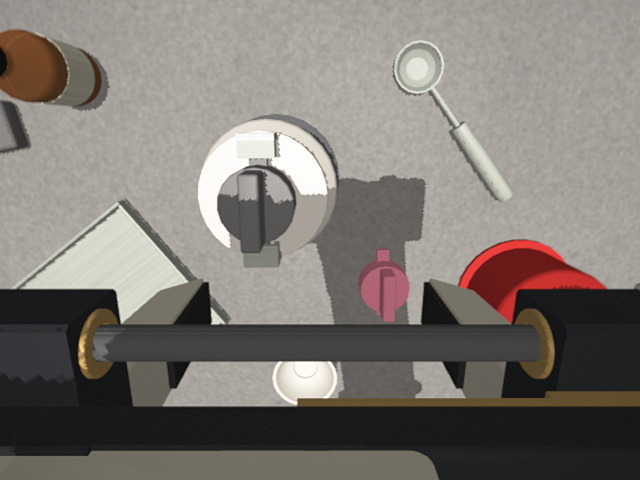

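The wrist view shows the cap's bar at (252,212), with the hooks at (258,147) and (262,255). The jaws straddle the bar's direction, so I'll move over it and down.

```bash
python3 -m handwheel '[{"tx":0.9,"ty":-2.3,"tz":0,"wx":0,"wy":0,"wz":0,"claw":1},{"tx":1.7,"ty":-4.6,"tz":0,"wx":0,"wy":0,"wz":0,"claw":1},{"tx":1.7,"ty":-4.6,"tz":2,"wx":0,"wy":0,"wz":0,"claw":1},{"tx":1.7,"ty":-4.6,"tz":4,"wx":0,"wy":0,"wz":0,"claw":1},{"tx":1.7,"ty":-4.6,"tz":6,"wx":0,"wy":0,"wz":0,"claw":0.6},{"tx":1.7,"ty":-4.6,"tz":7,"wx":0,"wy":0,"wz":0,"claw":0.6},{"tx":1.7,"ty":-4.6,"tz":7.8,"wx":0,"wy":0,"wz":0,"claw":0.6},{"tx":1.7,"ty":-4.6,"tz":8.4,"wx":0,"wy":0,"wz":0,"claw":0.6},{"tx":1.7,"ty":-4.6,"tz":8.6,"wx":0,"wy":0,"wz":0,"claw":0.6},{"tx":1.7,"ty":-4.6,"tz":8.6,"wx":0,"wy":0,"wz":0,"claw":0.6}]' 40; python3 -c "
from h import *
goto((.5695,-.2510,.184),59.6)"
```

```text
clock: 2.55
position: [0.5649, -0.2572, 0.1867]
ee_rot: [3.03, -0.828, 0.0]
force: [0.8, 0.1, -0.5]
width: 0.627
t [ 0.08 -0.77  0.27] w [ -0.    0.  179.8]
t [ 0.08 -0.77  0.27] w [-0.  -0.  -0.2]
t 2.55 pos [ 0.5649 -0.2572  0.1867] F [ 0.8  0.1 -0.5] w 0.6272289715065655 q [ 0.36  0.44 -0.03  1.6   0.01  1.1  -1.77]
```

```bash
python3 -m handwheel '[{"tx":0.1,"ty":-0.4,"tz":0,"wx":0,"wy":0,"wz":0,"claw":0.6},{"tx":0.1,"ty":-0.8,"tz":0,"wx":0,"wy":0,"wz":0,"claw":0.6},{"tx":0.1,"ty":-0.8,"tz":0.2,"wx":0,"wy":0,"wz":0,"claw":0.6},{"tx":0.1,"ty":-0.8,"tz":0.2,"wx":0,"wy":0,"wz":0,"claw":0.6},{"tx":0.1,"ty":-0.8,"tz":0.2,"wx":0,"wy":0,"wz":0,"claw":0.6}]' 40; python3 -c "
from h import *
goto((.5695,-.2510,.184),59.6)"
```

```text
clock: 2.97
position: [0.5698, -0.2505, 0.1845]
ee_rot: [3.031, -0.827, 0.0]
force: [0.8, -1.5, 0.6]
width: 0.595
t [-0.    0.06  0.05] w [ -0.   -0.  179.9]
t [-0.    0.06  0.05] w [ 0.  -0.  -0.1]
t 2.9667 pos [ 0.5698 -0.2505  0.1845] F [ 0.8 -1.5  0.6] w 0.5948644533664836 q [ 0.35  0.45 -0.03  1.6   0.01  1.1  -1.79]
```

Now grip.

```bash
python3 -m handwheel '[{"tx":0,"ty":0,"tz":0,"wx":0,"wy":0,"wz":0,"claw":0.3},{"tx":0,"ty":0,"tz":0,"wx":0,"wy":0,"wz":0,"claw":0.1},{"tx":0,"ty":0,"tz":0,"wx":0,"wy":0,"wz":0,"claw":0.05},{"tx":0,"ty":0,"tz":0,"wx":0,"wy":0,"wz":0,"claw":0.0},{"tx":0,"ty":0,"tz":0,"wx":0,"wy":0,"wz":0,"claw":0},{"tx":0,"ty":0,"tz":0,"wx":0,"wy":0,"wz":0,"claw":0},{"tx":0,"ty":0,"tz":0,"wx":0,"wy":0,"wz":0,"claw":0}]' 50; python3 -c "
from h import *
goto((.5695,-.2510,.184),59.6)"
```

```text
clock: 3.55
position: [0.5698, -0.2506, 0.1844]
ee_rot: [3.031, -0.828, -0.0]
force: [0.1, -0.8, -0.4]
width: 0.143
t [-0.01  0.04  0.04] w [ -0.   -0.  179.8]
t [-0.01  0.04  0.04] w [ 0.  -0.  -0.2]
t 3.55 pos [ 0.5698 -0.2506  0.1844] F [ 0.1 -0.8 -0.4] w 0.1425828275728479 q [ 0.35  0.45 -0.03  1.6   0.01  1.1  -1.79]
```

```bash
python3 -m handwheel '[{"tx":0,"ty":0,"tz":0.3,"wx":0,"wy":0,"wz":0,"claw":0},{"tx":0,"ty":0,"tz":0.6,"wx":0,"wy":0,"wz":0,"claw":0},{"tx":0,"ty":0,"tz":0.8,"wx":0,"wy":0,"wz":0,"claw":0},{"tx":0,"ty":0,"tz":1.0,"wx":0,"wy":0,"wz":0,"claw":0},{"tx":0,"ty":0,"tz":1.1,"wx":0,"wy":0,"wz":0,"claw":0},{"tx":0,"ty":0,"tz":1.1,"wx":0,"wy":0,"wz":0,"claw":0},{"tx":0,"ty":0,"tz":1.1,"wx":0,"wy":0,"wz":0,"claw":0}]' 50; python3 -c "
from h import *
goto((.5695,-.2510,.173),59.6)"
```

```text
clock: 4.13
position: [0.5698, -0.2506, 0.1734]
ee_rot: [3.031, -0.828, 0.0]
force: [0.3, -0.0, 0.0]
width: 0.003
t [-0.01  0.05  0.04] w [ -0.   -0.  179.8]
t [-0.01  0.05  0.04] w [ 0.  -0.  -0.2]
t 4.1333 pos [ 0.5698 -0.2506  0.1734] F [ 0.3 -0.   0. ] w 0.002932508935663277 q [ 0.35  0.46 -0.03  1.61  0.01  1.07 -1.79]
```

The fingers shut fully and there's no force, so I missed the bar. I'll look before going on.

```bash
python3 - <<'E'
from h import *
for n in("wrist","top","scene"):
    p,d,w=cloud(n)
    if n=="scene": p=cv2.resize(p[120:320,120:360],(720,600))
    if n=="top": p=cv2.resize(p[120:280,340:540],(750,600))
    cv2.imwrite(f"pics/{n}2.png",p)
E
```

```text
(no output)
```

View pics/wrist2.png

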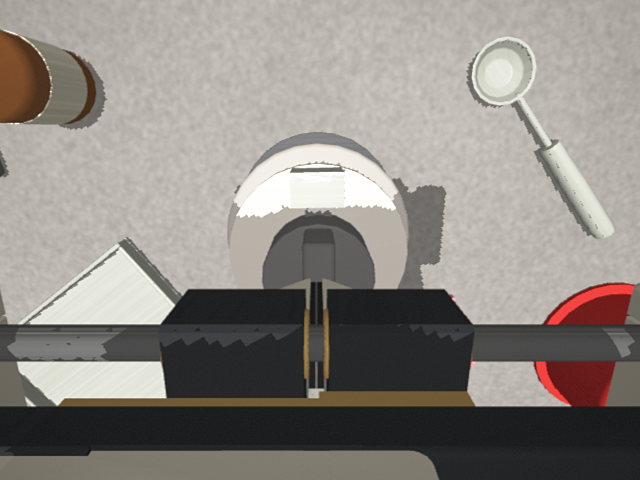

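View pics/scene2.png

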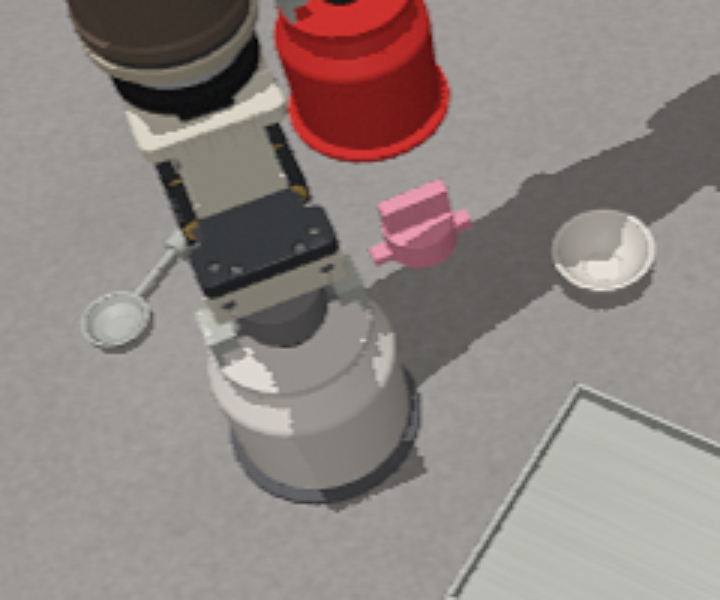

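View pics/top2.png

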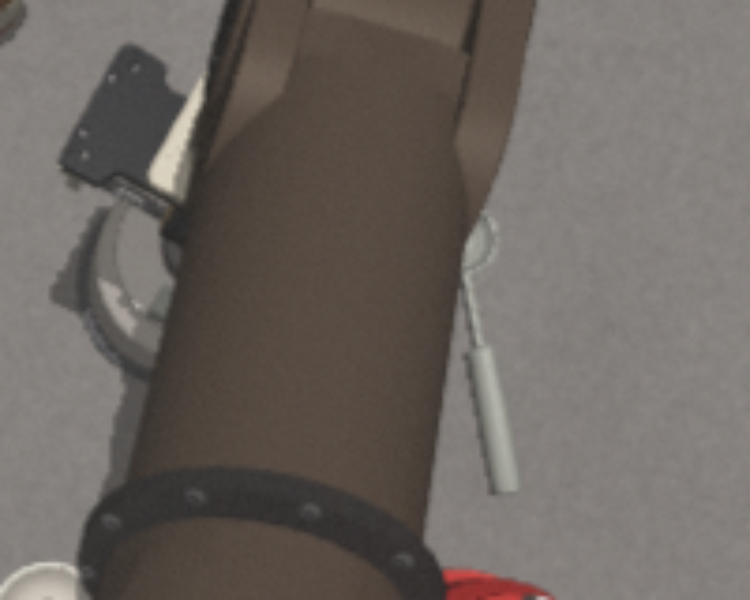

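```bash
python3 - <<'E'
from h import *
s=sensors.observe()
p,d,w=cloud("wrist")
M=R.from_rotvec(s["ee_rot"]).as_matrix()
t=(w-s["position"])@M*1000
for v in range(160,420,10): print(v,[ (t[v,u].round(0).tolist(),round(float(w[v,u,2]),3)) for u in(300,318,335)])
print(s)
for n in("scene",):
    p,d,w=cloud(n)
    ok=(abs(w[...,0]-.57)<.06)&(abs(w[...,1]+.25)<.06)
    for v in range(195,250,5): print(v,[w[v,u].round(3).tolist() for u in range(195,245,8)])
E
```

```text
160 [([53.0, -11.0, 74.0], 0.1), ([53.0, 1.0, 72.0], 0.101), ([53.0, 12.0, 74.0], 0.1)]
170 [([51.0, -9.0, 29.0], 0.144), ([51.0, 1.0, 28.0], 0.145), ([52.0, 9.0, 26.0], 0.147)]
180 [([47.0, -9.0, 19.0], 0.155), ([47.0, 1.0, 18.0], 0.155), ([47.0, 9.0, 18.0], 0.155)]
190 [([42.0, -9.0, 19.0], 0.155), ([42.0, 1.0, 19.0], 0.155), ([43.0, 9.0, 18.0], 0.156)]
200 [([37.0, -9.0, 18.0], 0.155), ([37.0, 1.0, 19.0], 0.154), ([37.0, 9.0, 18.0], 0.156)]
210 [([26.0, -10.0, 46.0], 0.128), ([31.0, 1.0, 24.0], 0.15), ([26.0, 11.0, 47.0], 0.127)]
220 [([27.0, -9.0, 17.0], 0.157), ([29.0, 1.0, 11.0], 0.163), ([27.0, 9.0, 17.0], 0.156)]
230 [([25.0, -8.0, 5.0], 0.169), ([27.0, 0.0, -2.0], 0.175), ([25.0, 9.0, 5.0], 0.168)]
240 [([20.0, -8.0, 5.0], 0.169), ([27.0, 0.0, -20.0], 0.193), ([20.0, 9.0, 4.0], 0.169)]
250 [([15.0, -8.0, 4.0], 0.17), ([23.0, 0.0, -23.0], 0.196), ([15.0, 9.0, 5.0], 0.168)]
260 [([10.0, -8.0, 4.0], 0.169), ([19.0, 0.0, -24.0], 0.197), ([10.0, 9.0, 4.0], 0.169)]
270 [([4.0, -9.0, 5.0], 0.169), ([14.0, 0.0, -23.0], 0.196), ([4.0, 9.0, 5.0], 0.168)]
280 [([-1.0, -9.0, 4.0], 0.169
[... 3144 characters left out ...]
13], [0.533, -0.21, 0.129]]
230 [[0.604, -0.263, 0.157], [0.596, -0.25, 0.156], [0.59, -0.234, 0.162], [0.579, -0.226, 0.155], [0.56, -0.228, 0.13], [0.552, -0.215, 0.13], [0.54, -0.206, 0.123]]
235 [[0.61, -0.26, 0.149], [0.596, -0.259, 0.132], [0.592, -0.238, 0.144], [0.578, -0.234, 0.13], [0.569, -0.221, 0.13], [0.561, -0.207, 0.13], [0.542, -0.208, 0.106]]
240 [[0.613, -0.264, 0.131], [0.603, -0.253, 0.128], [0.596, -0.238, 0.132], [0.587, -0.225, 0.131], [0.578, -0.213, 0.13], [0.57, -0.2, 0.13], [0.551, -0.2, 0.106]]
245 [[0.621, -0.258, 0.129], [0.611, -0.246, 0.127], [0.604, -0.231, 0.13], [0.595, -0.219, 0.129], [0.586, -0.207, 0.127], [0.571, -0.203, 0.111], [0.558, -0.197, 0.098]]
```

The geometry doesn't add up: the shut fingers are above the bar top, although the reported TCP is 23 mm below it. I'll back up and measure where the fingertips really are.

```bash
python3 -m handwheel '[{"tx":0,"ty":0,"tz":-2,"wx":0,"wy":0,"wz":0,"claw":0},{"tx":0,"ty":0,"tz":-4,"wx":0,"wy":0,"wz":0,"claw":0.1},{"tx":0,"ty":0,"tz":-5,"wx":0,"wy":0,"wz":0,"claw":0.3},{"tx":0,"ty":0,"tz":-5,"wx":0,"wy":0,"wz":0,"claw":0.3},{"tx":0,"ty":0,"tz":-5,"wx":0,"wy":0,"wz":0,"claw":0.3},{"tx":0,"ty":0,"tz":-5,"wx":0,"wy":0,"wz":0,"claw":0.3}]'
python3 - <<'E'
from h import *
s=sensors.observe()
M=R.from_rotvec(s["ee_rot"]).as_matrix()
p,d,w=cloud("wrist");cv2.imwrite("pics/w3.png",p)
t=(w-s["position"])@M*1000
for v in range(270,330,4): print(v,[ (t[v,u].round(0).tolist()) for u in range(265,375,12)])
p,d,w=cloud("scene");cv2.imwrite("pics/s3.png",cv2.resize(p[100:300,120:360],(720,600)))
t=(w-s["position"])@M*1000
m=(abs(t[...,0])<60)&(abs(t[...,1])<70)&(t[...,2]>-130)&(w[...,2]>.2)
P=t[m];print(len(P))
for lo in range(-130,30,10):
    q=P[(P[:,2]>=lo)&(P[:,2]<lo+10)]
    if len(q):print(lo,len(q),q.min(0).round(),q.max(0).round())
E
```

```text
clock: 4.88
position: [0.5692, -0.2504, 0.2223]
ee_rot: [-3.031, 0.828, 0.002]
force: [0.8, -0.6, -0.8]
width: 0.289
270 [[-29.0, -38.0, 96.0], [-29.0, -29.0, 94.0], [-14.0, -18.0, 53.0], [-13.0, -10.0, 52.0], [-3.0, -2.0, 26.0], [-3.0, 5.0, 25.0], [-14.0, 13.0, 54.0], [-13.0, 20.0, 52.0], [-29.0, 33.0, 94.0], [-29.0, 42.0, 94.0]]
274 [[-32.0, -39.0, 96.0], [-32.0, -30.0, 95.0], [-16.0, -18.0, 53.0], [-16.0, -10.0, 53.0], [-6.0, -2.0, 25.0], [-6.0, 5.0, 26.0], [-16.0, 13.0, 53.0], [-17.0, 20.0, 54.0], [-32.0, 33.0, 94.0], [-32.0, 42.0, 94.0]]
278 [[-35.0, -39.0, 95.0], [11.0, -17.0, -24.0], [-19.0, -18.0, 54.0], [-19.0, -10.0, 53.0], [-8.0, -2.0, 26.0], [-8.0, 5.0, 26.0], [-19.0, 13.0, 54.0], [-19.0, 21.0, 54.0], [-35.0, 33.0, 94.0], [-85.0, 62.0, 222.0]]
282 [[11.0, -22.0, -28.0], [11.0, -17.0, -29.0], [-39.0, -21.0, 95.0], [-21.0, -10.0, 53.0], [-10.0, -2.0, 25.0], [-10.0, 5.0, 25.0], [-22.0, 13.0, 54.0], [10.0, 13.0, -26.0], [12.0, 18.0, -29.0], [-91.0, 62.0, 224.0]]
286 [[11.0, -21.0, -32.0], [11.0, -16.0, -33.0], [-42.0, -21.0, 94.0], [-25.0, -10.0, 54.0], [-13.0, -2.0, 25.0], [
[... 1792 characters left out ...]
.0], [1.0, 12.0, -41.0], [11.0, 15.0, -60.0], [11.0, 19.0, -60.0]]
322 [[11.0, -17.0, -63.0], [10.0, -14.0, -60.0], [-138.0, -31.0, 223.0], [-139.0, -17.0, 223.0], [-138.0, -4.0, 221.0], [-138.0, 10.0, 222.0], [-139.0, 23.0, 224.0], [-0.0, 12.0, -41.0], [10.0, 15.0, -61.0], [11.0, 18.0, -63.0]]
326 [[32.0, -12.0, -105.0], [31.0, -9.0, -103.0], [31.0, -6.0, -104.0], [31.0, -4.0, -104.0], [31.0, -1.0, -104.0], [32.0, 1.0, -104.0], [31.0, 4.0, -103.0], [32.0, 7.0, -104.0], [32.0, 9.0, -105.0], [31.0, 12.0, -104.0]]
395
-120 272 [ -37.  -45. -117.] [  35.   25. -110.]
-110 85 [ -37.  -42. -110.] [  35.   19. -101.]
-100 13 [ -37.   15. -100.] [ 35.  18. -96.]
20 25 [-25.  -7.  20.] [24.  5. 22.]
```

View pics/w3.png

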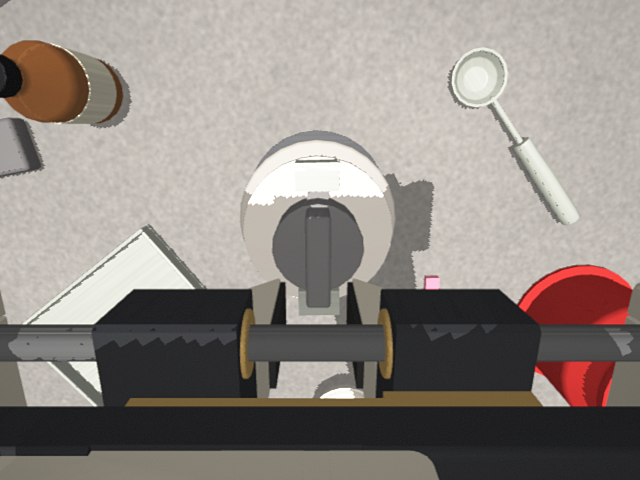

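View pics/s3.png

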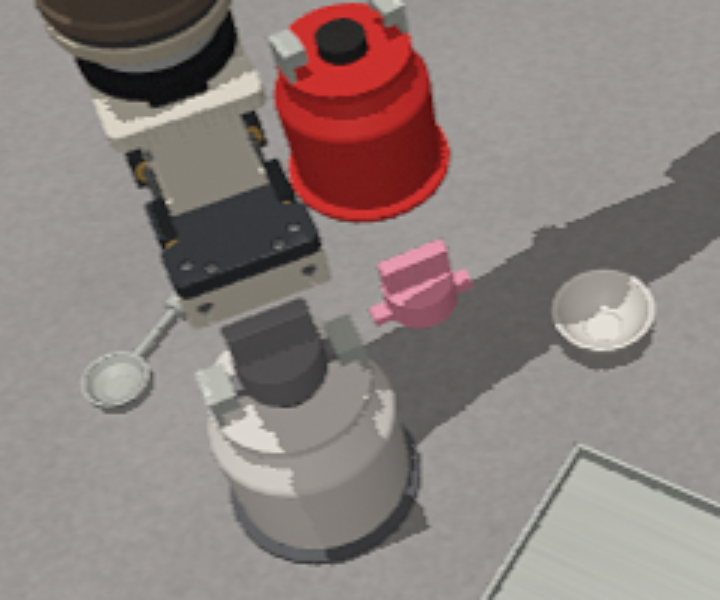

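The visible fingertips start near tool z ≈ -23 mm, where tip_reach says +14 mm. I'll pin that down.

```bash
python3 - <<'E'
from h import *
s=sensors.observe()
M=R.from_rotvec(s["ee_rot"]).as_matrix()
print(s["position"],s["width"])
p,d,w=cloud("wrist")
t=(w-s["position"])@M*1000
m=(t[...,2]<0)&(abs(t[...,1])<40)&(t[...,0]>-20)&(t[...,0]<15)&(t[...,2]>-50)
for u in range(240,400,5):
    v=np.where(m[:,u])[0]
    if len(v): print(u,v[0],t[v[0],u].round(1),t[v[1],u].round(1))
m2=(w[...,2]>.19)&(w[...,2]<.203)&(abs(t[...,0])<40)&(abs(t[...,1])<30)
print("bar",rect(t[m2]/1000),rect(w[m2]))
E
```

```text
[ 0.56911331 -0.25038638  0.22212313] 0.29764725024195465
250 287 [ 11.3 -27.1 -33.8] [ 11.4 -26.9 -35.2]
255 285 [ 11.6 -25.3 -32.6] [ 11.1 -25.3 -32.4]
260 284 [ 11.3 -23.5 -30.9] [ 11.  -23.4 -31.2]
265 282 [ 11.  -21.8 -27.8] [ 11.4 -21.5 -29.9]
270 280 [ 11.5 -19.8 -26.8] [ 11.1 -19.8 -27. ]
275 279 [ 11.3 -17.9 -25.3] [ 11.3 -17.8 -26.4]
280 282 [  9.7 -15.9 -24.6] [  9.4 -15.8 -25. ]
350 282 [  9.7  14.  -24.7] [  9.8  13.8 -26.1]
355 278 [ 11.2  16.1 -24. ] [ 11.2  16.  -25.2]
360 280 [ 11.1  18.  -26.1] [ 11.5  17.8 -28. ]
365 282 [ 10.8  20.  -27.5] [ 11.2  19.7 -29.6]
370 283 [ 11.8  21.5 -31.1] [ 11.3  21.6 -30.9]
375 285 [ 10.5  23.8 -30.1] [ 11.3  23.3 -33.1]
380 287 [ 11.   25.3 -33.4] [ 11.7  24.9 -36.1]Traceback (most recent call last):
  File "<stdin>", line 10, in <module>
IndexError: index 1 is out of bounds for axis 0 with size 1
```

The real tips sit 24 mm behind the reported TCP, in both the wrist and scene clouds, so the grasp needs about 38 mm more depth than specified. I'll open and descend to z ≈ 0.146, so the tips land about 1 mm above the disc.

```bash
python3 -m handwheel '[{"tx":0,"ty":0,"tz":0,"wx":0,"wy":0,"wz":0,"claw":0.5},{"tx":0,"ty":0,"tz":1,"wx":0,"wy":0,"wz":0,"claw":0.5},{"tx":0,"ty":0,"tz":2.5,"wx":0,"wy":0,"wz":0,"claw":0.5},{"tx":0,"ty":0,"tz":4,"wx":0,"wy":0,"wz":0,"claw":0.5},{"tx":0,"ty":0,"tz":5,"wx":0,"wy":0,"wz":0,"claw":0.5},{"tx":0,"ty":0,"tz":6,"wx":0,"wy":0,"wz":0,"claw":0.5},{"tx":0,"ty":0,"tz":7,"wx":0,"wy":0,"wz":0,"claw":0.5},{"tx":0,"ty":0,"tz":7.4,"wx":0,"wy":0,"wz":0,"claw":0.5},{"tx":0,"ty":0,"tz":7.4,"wx":0,"wy":0,"wz":0,"claw":0.5},{"tx":0,"ty":0,"tz":7.4,"wx":0,"wy":0,"wz":0,"claw":0.5}]' 50; python3 - <<'E'
from h import *
goto((.5695,-.2510,.1455),59.6)
s=sensors.observe()
M=R.from_rotvec(s["ee_rot"]).as_matrix()
p,d,w=cloud("wrist");cv2.imwrite("pics/w4.png",p)
E
```

```text
clock: 5.87
position: [0.5699, -0.2507, 0.1495]
ee_rot: [3.03, -0.828, 0.0]
force: [0.1, -0.6, 1.0]
width: 0.499
t [-0.02  0.05  0.4 ] w [ -0.   -0.  179.8]
t [-0.02  0.05  0.4 ] w [ 0.  -0.  -0.2]
t 5.8667 pos [ 0.5699 -0.2507  0.1495] F [ 0.1 -0.6  1. ] w 0.4991552384758929 q [ 0.35  0.48 -0.03  1.64  0.02  1.02 -1.79]
```

View pics/w4.png

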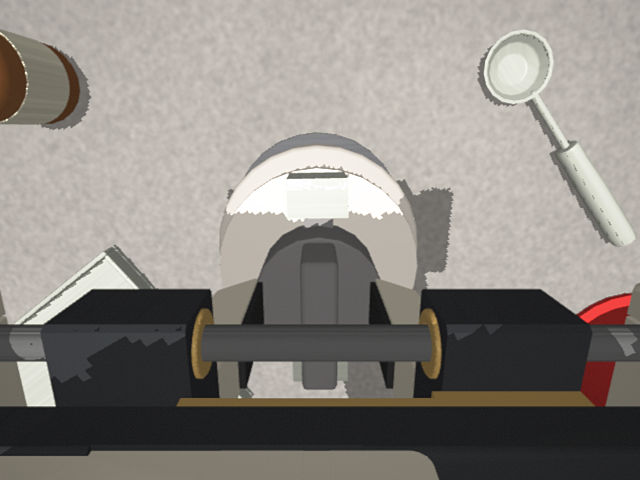

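The bar, at columns 302–338, now lies between the open pads. I'll go down 3 mm and grip.

```bash
python3 -m handwheel '[{"tx":0,"ty":0,"tz":0.3,"wx":0,"wy":0,"wz":0,"claw":0.5},{"tx":0,"ty":0,"tz":0.3,"wx":0,"wy":0,"wz":0,"claw":0.25},{"tx":0,"ty":0,"tz":0.3,"wx":0,"wy":0,"wz":0,"claw":0.1},{"tx":0,"ty":0,"tz":0.3,"wx":0,"wy":0,"wz":0,"claw":0.05},{"tx":0,"ty":0,"tz":0.3,"wx":0,"wy":0,"wz":0,"claw":0},{"tx":0,"ty":0,"tz":0.3,"wx":0,"wy":0,"wz":0,"claw":0},{"tx":0,"ty":0,"tz":0.3,"wx":0,"wy":0,"wz":0,"claw":0},{"tx":0,"ty":0,"tz":0.3,"wx":0,"wy":0,"wz":0,"claw":0},{"tx":0,"ty":0,"tz":0.3,"wx":0,"wy":0,"wz":0,"claw":0},{"tx":0,"ty":0,"tz":0.3,"wx":0,"wy":0,"wz":0,"claw":0}]' 50; python3 -m handwheel '[{"tx":0,"ty":0,"tz":0,"wx":0,"wy":0,"wz":0,"claw":0},{"tx":0,"ty":0,"tz":0,"wx":0,"wy":0,"wz":0,"claw":0}]'
```

```text
clock: 6.75
position: [0.5697, -0.2508, 0.1466]
ee_rot: [3.03, -0.828, 0.0]
force: [-1.3, -0.8, 1.8]
width: 0.15
clock: 6.92
position: [0.5698, -0.2508, 0.1466]
ee_rot: [3.03, -0.828, 0.0]
force: [-0.6, -0.3, 2.4]
width: 0.149
```

Gripped at 0.149, which is 13.7 mm. Now press.

```bash
python3 -m handwheel '[{"tx":0,"ty":0,"tz":0.3,"wx":0,"wy":0,"wz":0,"claw":0},{"tx":0,"ty":0,"tz":0.6,"wx":0,"wy":0,"wz":0,"claw":0},{"tx":0,"ty":0,"tz":0.8,"wx":0,"wy":0,"wz":0,"claw":0},{"tx":0,"ty":0,"tz":1.0,"wx":0,"wy":0,"wz":0,"claw":0},{"tx":0,"ty":0,"tz":1.1,"wx":0,"wy":0,"wz":0,"claw":0},{"tx":0,"ty":0,"tz":1.1,"wx":0,"wy":0,"wz":0,"claw":0},{"tx":0,"ty":0,"tz":1.1,"wx":0,"wy":0,"wz":0,"claw":0}]' 60; python3 - <<'E'
from h import *
p,d,w=cloud("wrist")
P=w[240:275,312:326].reshape(-1,3);print("bar top z",np.nanmedian(P[:,2]))
E
```

```text
clock: 7.5
position: [0.57, -0.2509, 0.1362]
ee_rot: [3.03, -0.828, 0.002]
force: [-2.9, 0.2, 11.2]
width: 0.147
bar top z 0.17784808029623486
```

```bash
python3 -m handwheel '[{"tx":0,"ty":0,"tz":0.15,"wx":0,"wy":0,"wz":0,"claw":0},{"tx":0,"ty":0,"tz":0.15,"wx":0,"wy":0,"wz":0,"claw":0},{"tx":0,"ty":0,"tz":0.15,"wx":0,"wy":0,"wz":0,"claw":0}]' 60; python3 - <<'E'
from h import *
p,d,w=cloud("wrist")
for v in range(236,300,8): print(v,w[v,[290,312,318,326]][:,2].round(3))
E
```

```text
clock: 7.8
position: [0.57, -0.2509, 0.1348]
ee_rot: [3.03, -0.828, 0.002]
force: [-4.2, -0.3, 12.8]
width: 0.147
236 [0.144 0.154 0.152 0.151]
244 [0.156 0.158 0.16  0.159]
252 [0.156 0.169 0.171 0.17 ]
260 [0.157 0.18  0.178 0.179]
268 [0.157 0.185 0.185 0.184]
276 [0.157 0.186 0.186 0.186]
284 [0.166 0.185 0.185 0.186]
292 [0.174 0.185 0.185 0.185]
```

The bar top is at 0.1855, so the cap is pressed about 11 mm at 12.8 N. Now I'll turn by -60° (this way joint 7 has room).

```bash
python3 -m handwheel '[{"tx":0,"ty":0,"tz":0,"wx":0,"wy":0,"wz":-3,"claw":0},{"tx":0,"ty":0,"tz":0,"wx":0,"wy":0,"wz":-7,"claw":0},{"tx":0,"ty":0,"tz":0,"wx":0,"wy":0,"wz":-11,"claw":0},{"tx":0,"ty":0,"tz":0,"wx":0,"wy":0,"wz":-15,"claw":0},{"tx":0,"ty":0,"tz":0,"wx":0,"wy":0,"wz":-19,"claw":0},{"tx":0,"ty":0,"tz":0,"wx":0,"wy":0,"wz":-20,"claw":0},{"tx":0,"ty":0,"tz":0,"wx":0,"wy":0,"wz":-20,"claw":0}]' 60; python3 -c "
from h import *
s=sensors.observe();print(s['ft_torque'],s['joints'])"
```

```text
clock: 8.43
position: [0.5714, -0.2506, 0.1354]
ee_rot: [3.128, -0.286, 0.006]
force: [-0.4, 0.7, 12.1]
width: 0.149
[ 0.25292202  0.23030998 -0.06564019] [ 0.40789196  0.49491598 -0.11625835  1.65249386  0.06503198  0.9944377
 -1.48318692]
```

```bash
python3 -m handwheel '[{"tx":0,"ty":0,"tz":0.05,"wx":0,"wy":0,"wz":-4,"claw":0},{"tx":0,"ty":0,"tz":0.05,"wx":0,"wy":0,"wz":-8,"claw":0},{"tx":0,"ty":0,"tz":0.05,"wx":0,"wy":0,"wz":-12,"claw":0},{"tx":0,"ty":0,"tz":0.05,"wx":0,"wy":0,"wz":-16,"claw":0},{"tx":0,"ty":0,"tz":0.05,"wx":0,"wy":0,"wz":-20,"claw":0},{"tx":0,"ty":0,"tz":0.05,"wx":0,"wy":0,"wz":-25,"claw":0},{"tx":0,"ty":0,"tz":0.05,"wx":0,"wy":0,"wz":-30,"claw":0},{"tx":0,"ty":0,"tz":0.05,"wx":0,"wy":0,"wz":-35,"claw":0},{"tx":0,"ty":0,"tz":0.05,"wx":0,"wy":0,"wz":-40,"claw":0},{"tx":0,"ty":0,"tz":0.05,"wx":0,"wy":0,"wz":-42,"claw":0},{"tx":0,"ty":0,"tz":0.05,"wx":0,"wy":0,"wz":-42,"claw":0},{"tx":0,"ty":0,"tz":0.05,"wx":0,"wy":0,"wz":-42,"claw":0}]' 60; python3 - <<'E'
from h import *
s=sensors.observe();print(s['ft_torque'],s['joints'])
p,d,w=cloud("wrist");cv2.imwrite("pics/w5.png",p)
E
```

```text
clock: 9.43
position: [0.5716, -0.2504, 0.135]
ee_rot: [3.022, 0.852, 0.006]
force: [-0.2, 1.2, 12.6]
width: 0.149
[0.18811284 0.15406903 0.06080524] [ 0.52852382  0.5117426  -0.29484578  1.64152214  0.16807805  1.00960039
 -0.84112116]
```

View pics/w5.png

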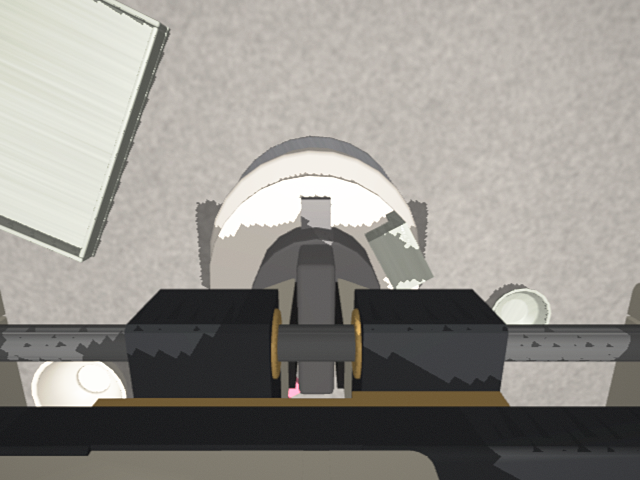

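The cap has turned with the tool. Its ear at (315,210) is clear of the hook at (400,255), so I'll lift straight up.

```bash
python3 -m handwheel '[{"tx":0,"ty":0,"tz":-0.5,"wx":0,"wy":0,"wz":0,"claw":0},{"tx":0,"ty":0,"tz":-1,"wx":0,"wy":0,"wz":0,"claw":0},{"tx":0,"ty":0,"tz":-1.5,"wx":0,"wy":0,"wz":0,"claw":0},{"tx":0,"ty":0,"tz":-2,"wx":0,"wy":0,"wz":0,"claw":0},{"tx":0,"ty":0,"tz":-3,"wx":0,"wy":0,"wz":0,"claw":0},{"tx":0,"ty":0,"tz":-4,"wx":0,"wy":0,"wz":0,"claw":0},{"tx":0,"ty":0,"tz":-5,"wx":0,"wy":0,"wz":0,"claw":0},{"tx":0,"ty":0,"tz":-6,"wx":0,"wy":0,"wz":0,"claw":0},{"tx":0,"ty":0,"tz":-7,"wx":0,"wy":0,"wz":0,"claw":0},{"tx":0,"ty":0,"tz":-8,"wx":0,"wy":0,"wz":0,"claw":0},{"tx":0,"ty":0,"tz":-8,"wx":0,"wy":0,"wz":0,"claw":0}]' 60; python3 - <<'E'
from h import *
goto((.5316,-.0025,.23),59.6-62)
p,d,w=cloud("scene");cv2.imwrite("pics/s6.png",cv2.resize(p[100:300,120:360],(720,600)))
p,d,w=cloud("wrist");cv2.imwrite("pics/w6.png",p)
E
```

```text
clock: 10.4
position: [0.571, -0.2509, 0.2161]
ee_rot: [3.022, 0.851, 0.005]
force: [-0.0, -0.1, -0.8]
width: 0.145
t [  9.6  -23.25  -1.43] w [  0.2  -0.  -56.2]
t [  9.6  -23.25  -1.43] w [ -0.   -0.3 123.8]
t 10.4 pos [ 0.571  -0.2509  0.2161] F [-0.  -0.1 -0.8] w 0.14508337041072775 q [ 0.53  0.44 -0.3   1.54  0.14  1.18 -0.82]
```

View pics/s6.png

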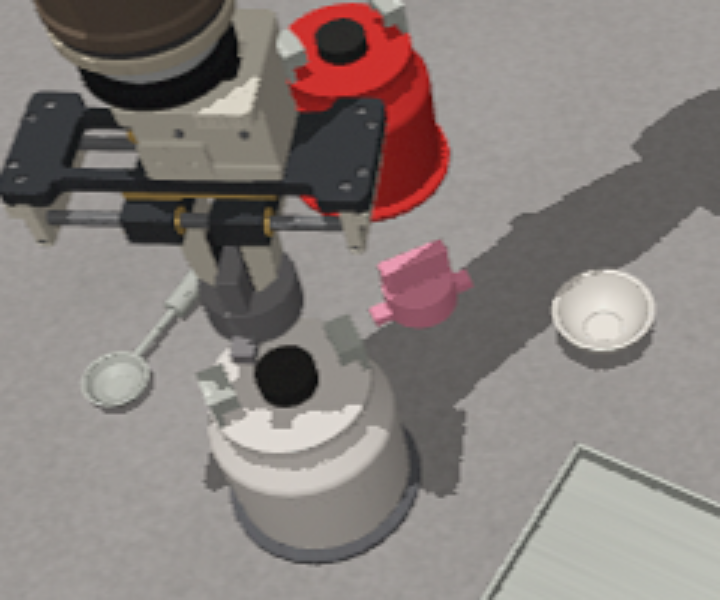

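The cap is off and held; the jug's mouth is visible. I'll carry it over the tray.

```bash
python3 -m handwheel '[{"tx":0.5,"ty":-1.2,"tz":0,"wx":0,"wy":0,"wz":0,"claw":0},{"tx":1.5,"ty":-3.5,"tz":0,"wx":0,"wy":0,"wz":0,"claw":0},{"tx":2.5,"ty":-6,"tz":0,"wx":0,"wy":0,"wz":0,"claw":0},{"tx":3.5,"ty":-8.5,"tz":0,"wx":0,"wy":0,"wz":0,"claw":0},{"tx":4.5,"ty":-11,"tz":0,"wx":0,"wy":0,"wz":0,"claw":0},{"tx":5.5,"ty":-13.5,"tz":0,"wx":0,"wy":0,"wz":0,"claw":0},{"tx":6.5,"ty":-16,"tz":0,"wx":0,"wy":0,"wz":0,"claw":0},{"tx":7.6,"ty":-18.5,"tz":0,"wx":0,"wy":0,"wz":0,"claw":0},{"tx":8.6,"ty":-21,"tz":0,"wx":0,"wy":0,"wz":0,"claw":0},{"tx":9.2,"ty":-22.5,"tz":0,"wx":0,"wy":0,"wz":0,"claw":0},{"tx":9.6,"ty":-23.3,"tz":0,"wx":0,"wy":0,"wz":0,"claw":0},{"tx":9.6,"ty":-23.3,"tz":0,"wx":0,"wy":0,"wz":0,"claw":0}]' 60; python3 - <<'E'
from h import *
goto((.5316,-.0025,.05),3.5)
p,d,w=cloud("wrist");cv2.imwrite("pics/w7.png",p)
p,d,w=cloud("scene");cv2.imwrite("pics/s7.png",cv2.resize(p[130:370,230:430],(600,720))[:600])
E
```

```text
clock: 11.5
position: [0.5293, 0.0011, 0.2131]
ee_rot: [-3.021, -0.857, 0.001]
force: [0.3, 0.5, -0.8]
width: 0.146
t [1.000e-02 4.400e-01 1.631e+01] w [ -0.1  -0.  -61.8]
t [1.000e-02 4.400e-01 1.631e+01] w [-0.000e+00  1.000e-01  1.182e+02]
t 11.5 pos [0.5293 0.0011 0.2131] F [ 0.3  0.5 -0.8] w 0.14622104800583482 q [ 0.22  0.31 -0.41  1.76  0.13  1.1  -1.25]
```

View pics/s7.png

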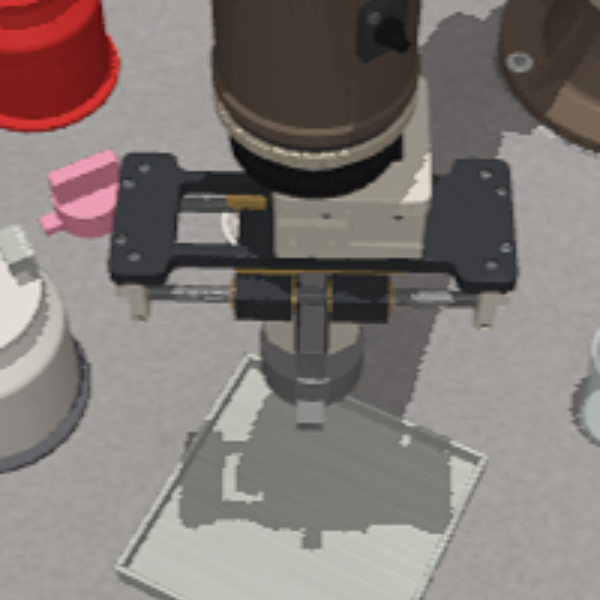

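```bash
python3 -m handwheel '[{"tx":0,"ty":0.2,"tz":1,"wx":0,"wy":0,"wz":0,"claw":0},{"tx":0,"ty":0.4,"tz":3,"wx":0,"wy":0,"wz":0,"claw":0},{"tx":0,"ty":0.4,"tz":5,"wx":0,"wy":0,"wz":0,"claw":0},{"tx":0,"ty":0.4,"tz":7,"wx":0,"wy":0,"wz":0,"claw":0},{"tx":0,"ty":0.4,"tz":9,"wx":0,"wy":0,"wz":0,"claw":0},{"tx":0,"ty":0.4,"tz":11,"wx":0,"wy":0,"wz":0,"claw":0},{"tx":0,"ty":0.4,"tz":13,"wx":0,"wy":0,"wz":0,"claw":0},{"tx":0,"ty":0.4,"tz":15,"wx":0,"wy":0,"wz":0,"claw":0},{"tx":0,"ty":0.4,"tz":16.5,"wx":0,"wy":0,"wz":0,"claw":0},{"tx":0,"ty":0.4,"tz":17.8,"wx":0,"wy":0,"wz":0,"claw":0},{"tx":0,"ty":0.4,"tz":18.2,"wx":0,"wy":0,"wz":0,"claw":0},{"tx":0,"ty":0.4,"tz":18.2,"wx":0,"wy":0,"wz":0,"claw":0}]' 60; python3 - <<'E'
from h import *
goto((.5316,-.0025,.0095),-58.8)
p,d,w=cloud("wrist");cv2.imwrite("pics/w8.png",p)
E
```

```text
clock: 12.6
position: [0.5312, -0.0066, 0.0298]
ee_rot: [-3.024, -0.849, 0.004]
force: [0.2, 0.5, -1.3]
width: 0.15
t [ 0.25 -0.32  2.03] w [-0.1  0.2  0.1]
t [ 0.25 -0.32  2.03] w [-2.000e-01 -1.000e-01 -1.799e+02]
t 12.6 pos [ 0.5312 -0.0066  0.0298] F [ 0.2  0.5 -1.3] w 0.15038682510604295 q [ 0.16  0.53 -0.34  1.96  0.26  0.7  -1.36]
```

View pics/w8.png

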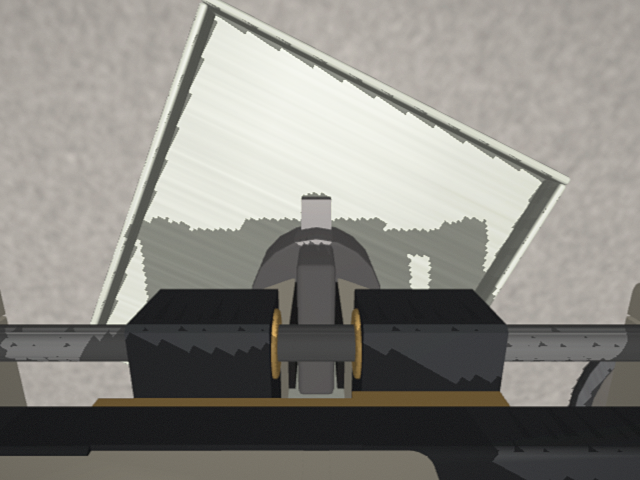

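The cap is well inside the tray walls. Lowering gently.

```bash
python3 -m handwheel '[{"tx":0.2,"ty":-0.2,"tz":0.4,"wx":0,"wy":0,"wz":0,"claw":0},{"tx":0.2,"ty":-0.3,"tz":0.8,"wx":0,"wy":0,"wz":0,"claw":0},{"tx":0.2,"ty":-0.3,"tz":1.2,"wx":0,"wy":0,"wz":0,"claw":0},{"tx":0.2,"ty":-0.3,"tz":1.5,"wx":0,"wy":0,"wz":0,"claw":0},{"tx":0.2,"ty":-0.3,"tz":1.7,"wx":0,"wy":0,"wz":0,"claw":0},{"tx":0.2,"ty":-0.3,"tz":1.8,"wx":0,"wy":0,"wz":0,"claw":0},{"tx":0.2,"ty":-0.3,"tz":1.8,"wx":0,"wy":0,"wz":0,"claw":0}]' 60
```

```text
clock: 13.23
position: [0.5322, -0.0016, 0.0132]
ee_rot: [3.024, 0.851, -0.001]
force: [0.1, -0.1, -0.9]
width: 0.151
```

```bash
python3 -m handwheel '[{"tx":0,"ty":0,"tz":0.1,"wx":0,"wy":0,"wz":0,"claw":0},{"tx":0,"ty":0,"tz":0.15,"wx":0,"wy":0,"wz":0,"claw":0},{"tx":0,"ty":0,"tz":0.2,"wx":0,"wy":0,"wz":0,"claw":0},{"tx":0,"ty":0,"tz":0.2,"wx":0,"wy":0,"wz":0,"claw":0}]'; python3 -m handwheel '[{"tx":0,"ty":0,"tz":0.05,"wx":0,"wy":0,"wz":0,"claw":0},{"tx":0,"ty":0,"tz":0.1,"wx":0,"wy":0,"wz":0,"claw":0},{"tx":0,"ty":0,"tz":0.1,"wx":0,"wy":0,"wz":0,"claw":0}]'
```

```text
clock: 13.57
position: [0.5324, -0.0016, 0.0114]
ee_rot: [3.024, 0.851, 0.0]
force: [0.3, 0.2, -1.2]
width: 0.149
clock: 13.82
position: [0.5323, -0.0016, 0.0103]
ee_rot: [3.024, 0.851, -0.0]
force: [-0.7, 0.4, -1.2]
width: 0.147
```

```bash
python3 -m handwheel '[{"tx":0,"ty":0,"tz":0.05,"wx":0,"wy":0,"wz":0,"claw":0},{"tx":0,"ty":0,"tz":0.1,"wx":0,"wy":0,"wz":0,"claw":0},{"tx":0,"ty":0,"tz":0.1,"wx":0,"wy":0,"wz":0,"claw":0}]'; python3 -m handwheel '[{"tx":0,"ty":0,"tz":0.05,"wx":0,"wy":0,"wz":0,"claw":0},{"tx":0,"ty":0,"tz":0.1,"wx":0,"wy":0,"wz":0,"claw":0},{"tx":0,"ty":0,"tz":0.1,"wx":0,"wy":0,"wz":0,"claw":0}]'
```

```text
clock: 14.07
position: [0.5324, -0.0016, 0.0095]
ee_rot: [3.024, 0.851, 0.0]
force: [-0.6, -0.2, 1.6]
width: 0.153
clock: 14.32
position: [0.5324, -0.0017, 0.0095]
ee_rot: [3.023, 0.851, 0.0]
force: [-5.2, -0.4, 15.2]
width: 0.149
```

Contact at z = 0.0095. I'll relieve the pressure and release.

```bash
python3 -m handwheel '[{"tx":0,"ty":0,"tz":-0.1,"wx":0,"wy":0,"wz":0,"claw":0},{"tx":0,"ty":0,"tz":-0.1,"wx":0,"wy":0,"wz":0,"claw":0}]' 20; python3 -m handwheel '[{"tx":0,"ty":0,"tz":0,"wx":0,"wy":0,"wz":0,"claw":0.16},{"tx":0,"ty":0,"tz":0,"wx":0,"wy":0,"wz":0,"claw":0.2},{"tx":0,"ty":0,"tz":0,"wx":0,"wy":0,"wz":0,"claw":0.3},{"tx":0,"ty":0,"tz":0,"wx":0,"wy":0,"wz":0,"claw":0.4},{"tx":0,"ty":0,"tz":0,"wx":0,"wy":0,"wz":0,"claw":0.45},{"tx":0,"ty":0,"tz":0,"wx":0,"wy":0,"wz":0,"claw":0.45}]'
```

```text
clock: 14.48
position: [0.5325, -0.0016, 0.0096]
ee_rot: [3.024, 0.851, 0.001]
force: [0.1, 0.3, -1.3]
width: 0.15
clock: 14.98
position: [0.5324, -0.0016, 0.0094]
ee_rot: [3.024, 0.851, -0.0]
force: [0.4, -0.3, 0.3]
width: 0.43
```

```bash
python3 -m handwheel '[{"tx":0,"ty":0,"tz":-1,"wx":0,"wy":0,"wz":0,"claw":0.45},{"tx":0,"ty":0,"tz":-2,"wx":0,"wy":0,"wz":0,"claw":0.45},{"tx":0,"ty":0,"tz":-4,"wx":0,"wy":0,"wz":0,"claw":0.45},{"tx":0,"ty":0,"tz":-6,"wx":0,"wy":0,"wz":0,"claw":0.45},{"tx":0,"ty":0,"tz":-8,"wx":0,"wy":0,"wz":0,"claw":0.45},{"tx":0,"ty":0,"tz":-10,"wx":0,"wy":0,"wz":0,"claw":0.45},{"tx":0,"ty":0,"tz":-12,"wx":0,"wy":0,"wz":0,"claw":0.45},{"tx":0,"ty":0,"tz":-14,"wx":0,"wy":0,"wz":0,"claw":0.45},{"tx":0,"ty":0,"tz":-16,"wx":0,"wy":0,"wz":0,"claw":0.45},{"tx":0,"ty":0,"tz":-16,"wx":0,"wy":0,"wz":0,"claw":0.45},{"tx":0,"ty":0,"tz":-16,"wx":0,"wy":0,"wz":0,"claw":0.45}]'; python3 - <<'E'
from h import *
for n in("wrist","scene"):
    p,d,w=cloud(n);cv2.imwrite(f"pics/{n}9.png",p)
    ok=(abs(w[...,0]-.532)<.06)&(abs(w[...,1])<.06)
    for lo,hi in((.05,.07),(.027,.04),(.009,.015)):
        P=w[ok&(w[...,2]>lo)&(w[...,2]<hi)]
        if len(P)>5: print(n,lo,len(P),rect(P),np.median(P[:,2]).round(4),P[:,2].std().round(4))
E
```

```text
clock: 15.9
position: [0.5332, -0.0014, 0.1714]
ee_rot: [3.023, 0.851, 0.005]
force: [-0.4, -0.3, -0.5]
width: 0.452
wrist 0.05 1268 (array([532.4,  -1.2]), array([53.8, 13.8]), 31.1) 0.0597 0.0012
wrist 0.027 2479 (array([533.2,  -0.8]), array([55.6, 57.2]), 118.2) 0.0318 0.001
wrist 0.009 302 (array([557. ,  15.9]), array([24.1, 44.5]), 124.3) 0.0119 0.0009
scene 0.05 194 (array([531.2,  -2.3]), array([55.6, 13.8]), 32.7) 0.0617 0.0023
scene 0.027 437 (array([532.1,  -1.7]), array([55.9, 54.8]), 32.3) 0.0338 0.0018
scene 0.009 115 (array([536.1,   1.8]), array([113.5, 106.6]), 4.2) 0.0106 0.002
```

View pics/wrist9.png

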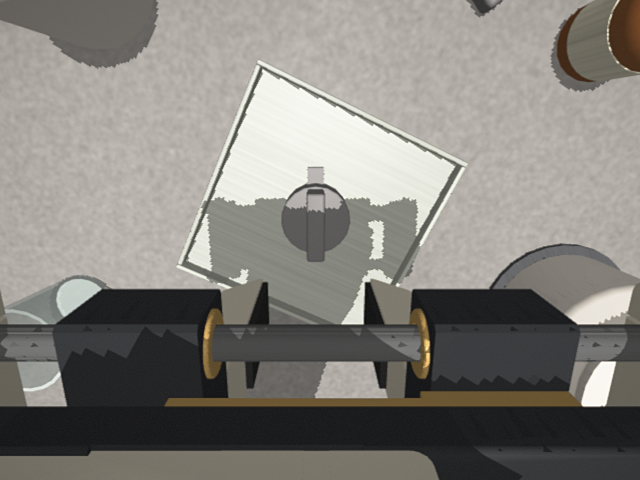

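View pics/scene9.png

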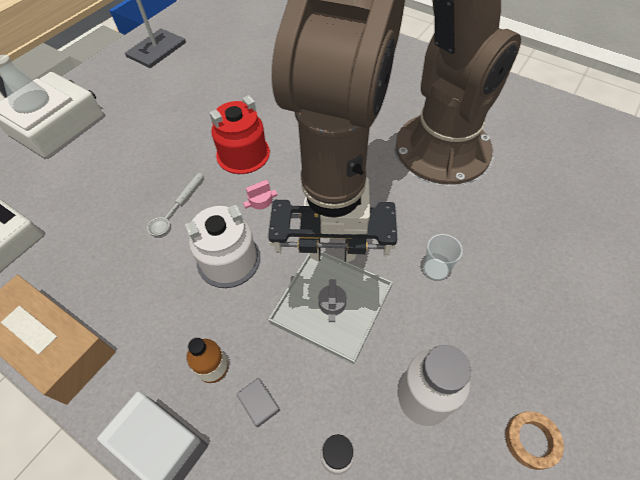

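The cap stands flat in the middle of the tray, grip up: (316,215) in the wrist view, (332,298) in the scene view. Its bar top is at 60 mm, as expected for a cap on the 4 mm floor. The jug is open and the gripper is clear.

```bash
python3 -c "
from cell import arm
print(arm.sign_off())"
```

```text
the job is handed in; nothing more can be done
None
```

The job is done and handed in at about 16 s of the 42 s allowed. I pressed the squat jug's cap down about 11 mm (12.8 N) and turned it about 62° while pressed. I then lifted it off and lowered it into the middle of the steel tray until contact (15 N at most), and released it.

**Last checks:**
- **Cap:** it stands flat with the grip up, about 1 mm from the tray centre. Its bar top measured 60 mm (wrist camera) and 62 mm (scene camera); 60 mm is expected.
- **Surroundings:** the gripper was clear and the force near zero. The scene view shows the jug open and the decoys where they were.

**What disagreed:**
- **Missed grasp:** the first grasp closed on nothing, just above the bar. The real fingertips are about 24 mm behind the reported TCP, not 14 mm ahead of it as given. I measured that in the images and went about 38 mm deeper. The miss showed no contact force.
- **Refused move:** the first move call was refused because every row needs all seven keys.

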